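Prove the stop, then offer the cast pivot lever up over the drilling jig

TASK

First part of the shift on the cross-drilling station: before going near its air clamp, prove the mushroom stop by pushing it in until it latches and stays down, then twisting it clockwise until it is free to spring back out, and let go of it. Then pick up the cast pivot lever lying loose on the bench by its balance point and hold it level over the jig, with its boss above the thick pin and its eye above the thin pin, underside about 30 mm above the pin tips and not touching the jig; leave the other things on the bench where they are. Finish while still holding the lever there, ready for the joiner to guide it down on to the pins.

Things in the scene. Friction and masses are not known exactly. Their poses are not given: they have to be found in the camera images.
- stop_top (a point): centre of the top of the stop's mushroom head: a round cap 40 mm across whose gripping rim is 5 to 18 mm below this point; under it a neck 18 mm and a collar 32 mm across. It sits on a square box 72 mm wide, fixed to the bench, with its top 60 mm above the bench and 39.5 mm below this point when the head is out. The head's axis is vertical.
- stop_push (a joint): how far the mushroom head is pushed in, in m: 0 out, 0.0072 the end of its travel. Past 0.0056 it latches, and then stays at about 0.0055 when let go. Pushing it straight down takes about 6 N before it bottoms.
- stop_turn (a joint): how far the mushroom head is twisted clockwise seen from above, in rad: 0 at rest, 0.85 at its stop, sprung back to 0 (under 0.1 N m). Past about 0.45 the latch is free and the head springs out (a firm grip may hold it in until it is let go).
- lever_balance (a point): balance point of the cast-iron pivot lever lying on the bench: on the centre line of its slim arm (12 mm wide, 22 mm high, flat upright sides: grip across its width), half-way up it, 23 mm above the lever's underside, 47 mm from the boss's axis and 103 mm from the eye's. x points along the arm to the boss, z up. Mass 0.56 to 0.84 kg.
- lever_boss (a point): centre, at the lever's underside, of the bore of its boss: the thick round end, 44 mm across, 44 mm high, bore 20 mm. Axes as at the balance point.
- lever_eye (a point): centre, at the lever's underside, of the bore of its eye: the small round end, 26 mm across, 36 mm high, bore 10 mm, 150 mm from the boss. Its underside is level with the boss's. Axes as at the balance point.
- boss_pin_tip (a point): tip of the jig's thick upright pin (18 mm across, on a round pad 48 mm across), 50 mm above the bench; the lever's boss is to be held over it. x points from the thin pin to the thick one, z up. 33 to 53 mm beyond it along x is the drill-bush bracket, 56 mm high (its bush comes to 30 mm from the pin's axis); from 67 mm on the drill unit, up to 125 mm high.
- eye_pin_tip (a point): tip of the jig's thin upright pin (9 mm across, on a round pad 28 mm across), 46 mm above the bench, 150 mm from the thick pin; the lever's eye is to be held over it.
- station: the cross-drilling station, fixed to the bench: a grey base plate 520 x 110 x 16 mm, the two-pin jig at one end, a green horizontal drill unit at the other. Origin on the bench half-way between the pins; x points from thin to thick pin. Its air clamp, 84 mm high, stands at x = 0, 38 to 129 mm off to the y-negative side.
- stain_tin: bystander: tin of stain, 84 mm across, 95 mm high. Origin under its centre.
- screw_jar: bystander: glass jar, 66 mm across, 85 mm high. Origin under its centre.
- sanding_block: bystander: cork sanding block 115 x 62 x 32 mm. Origin under its centre.
- screwdriver: bystander: screwdriver 210 mm long, lying. Origin under its middle.
- hammer: bystander: hammer 260 mm long, lying. Origin under its middle.
- dust_brush: bystander: hand brush 200 mm long, lying. Origin under its middle.
- door_moulding: bystander: offcut of door moulding 150 x 45 x 28 mm, lying. Origin under its middle.
There are look-alikes about, which are no part of the job. Leave any blue look-alike of the part that bears lever_balance alone. Of the things that look like the part that bears stop_top, take the one that is farthest from the robot's base at the start.

How it is judged:
By the outcome, as a careful person would: the job done as asked, in the order asked, and still so for the second after the job is handed in, while the arm keeps its last pose, push and grip.
It also fails if it takes over 66 s, if anything falls off the work surface, if the arm or the gripper's body presses on something with over 40 N, if the wrist force passes 120 N, or if a joint passes its speed limit or range.

ROBOT

A 7-joint arm with a two-finger parallel gripper is mounted at the origin on the work surface. World frame = base frame: x ahead of the robot, y to its left, z up, the work surface at z = 0. Lengths are in m, angles in rad, forces in N, time in s.
With the tool pointing down it reaches from about 0.425 to 0.95 m from the base axis. Payload 4.7 kg.
Tool frame: the origin (TCP) lies at the centre of the arm's flange, where the gripper is bolted on; the fingertips stand 173 mm ahead of it and the grasp point (between the pads) lies 155 mm ahead of it; z points along the fingers, y is the line along which they close (so a half turn about z gives the same grasp; the last joint's range is limited). The gripper opens to 85 mm and grips with 20 to 120 N. Pads are 22 mm wide; open, the fingers measure 114 mm over their backs; the gripper's body (76 mm by 85 mm) begins 54 mm behind the grasp point. The pads swing forward as they close: fully open they stand 13 mm farther back than shut.
Start: joints at [1.268, 0.469, -0.049, 1.532, 0.024, 1.141, -0.082], TCP at [0.183, -0.65, 0.405] pointing down, gripper open.
Joint ranges: [-2.59, 2.59], [-0.33, 1.99], [-1.39, 1.29], [0.1, 2.45], [-1.04, 4.18], [0.21, 1.99], [-2.66, 2.66]. Speed limits (rad/s): [2.57, 2.57, 3.14, 3.14, 3.14, 3.14, 3.14].

INTERFACE

Orientations are given as [roll, pitch, yaw] about the fixed x, y, z axes, in that order (R = Rz(yaw) Ry(pitch) Rx(roll)).
In Python, from plant import r gives the robot as it stands. The module is installed in compiled form; this text tells all that it offers.
- The arm moves only by the shell command python3 -m jog 'ROWS' [OPENING]. ROWS is JSON, a list of rows, each an object with "delta_pos": the shift along the tool's x, y, z in mm, a list of three; "dr": the turn, a rotation vector about the tool's x, y, z in units of 6 degrees (1.0 is 6 degrees), a list of three. In form: [{"delta_pos": [x, y, z], "dr": [rx, ry, rz]}, ...]. A call has 1 to 8 rows; each row shifts and turns the commanded pose from where the row before left it, along the tool's axes as they then stand; what a row does not reach is not made up. A row lasts 1/10 s, in which the tool goes at most 50 mm and 8.59 degrees, less where a joint would pass 70% of its speed; a pose out of reach is approached as far as the arm can. A call with a gripper value outside its range is refused whole. OPENING is the finger opening in mm, from 0 to 85.4, set as the call begins (- or left out, the last holds). The fingers move at their own pace and stop on an object; the grip force is fixed at half the most. Time passes only in rows, so rows that do not move let the fingers close. It gives the time, the measured TCP pose, the force, the opening and the grip force at its end, in the units of the state.
- r.get_obs(): the state, without advancing time (a new reading comes with each control period).
- r.capture(name): name is "scene" or "top" or "wrist"; returns (picture, depth): 400x640x3 uint8, red, green, blue; 400x640 float32, m along the optical axis (not along the pixel's ray), 0 where there is no reading.
- r.get_calibration(name): a dict with "intrinsics" (3x3 intrinsics, pixels), "k1" (the pictures are not rectified: a ray, as slopes to the right and down, at radius r is drawn at 1 + k1 r^2 times it, then the intrinsics apply), "rvec" (rotation vector, rad) and "tvec" (3), from world to camera coordinates, as OpenCV has them; the wrist camera has in their place "mount" (4x4, takes a point from camera to tool coordinates, whose origin is the TCP and whose axes are the flange's). Camera axes: x right, y down, z forward; pixel columns grow to the right and rows downward; lengths in m; the calibration is good to about 2 mm. A picture is of the moment at which its call begins: read the wrist's pose just before it. get_calibration takes no time and is no camera call.
- r.hand_in(): hands the job in; it is judged then, once.
The state is a dict: "clock": time; "qpos": joint angles; "dq": joint speeds; "effort": joint torques, N m; "eef_pos": TCP position; "eef_rot": TCP orientation; "wrist_force": force on the tool from outside, world axes, zero at the start; "torque": the same for the moment, N m; "opening": finger opening in m; "finger_force": force on a finger pad.
Only numpy, scipy, OpenCV 4.12 (cv2) and the standard library are available. Lean on these libraries where they do the work, as an engineer would, in place of code of your own. Each camera call takes 0.05 s, during which the arm holds its last target. There are 200 camera calls.

## Working session

There is one attempt and no reset: what is moved stays moved. The work goes in short steps, Python scripts to look and compute and a shell command to move; the robot and the scene stay as the last step left them, time stands still between calls to the robot, and variables do not carry over. Pictures are saved under pics/ and viewed, at most 10 in all, crops included, and the job is handed in when it is done.

```bash
mkdir -p pics; cat > h.py <<'E'
import numpy as np, cv2
from scipy.spatial.transform import Rotation as R
from plant import r
def cam(name, obs=None):
    c=r.get_calibration(name); K=np.array(c['intrinsics'],float); k1=float(c['k1'])
    if 'mount' in c:
        o=obs; T=np.eye(4); T[:3,:3]=R.from_euler('xyz',o['eef_rot']).as_matrix(); T[:3,3]=o['eef_pos']
        M=T@np.array(c['mount'])
    else:
        M=np.eye(4); Rw=R.from_rotvec(np.ravel(c['rvec'])).as_matrix(); M[:3,:3]=Rw.T; M[:3,3]=-Rw.T@np.ravel(c['tvec'])
    return K,k1,M
def slopes(K,k1,px):
    px=np.asarray(px,float).reshape(-1,1,2)
    return cv2.undistortPoints(px,K,np.array([k1,0,0,0,0.]),None,None,None).reshape(-1,2) if False else cv2.undistortPointsIter(px,K,np.array([k1,0,0,0.]),None,None,(3,50,1e-10)).reshape(-1,2)
def onplane(C,px,z):
    K,k1,M=C; s=slopes(K,k1,px); d=np.c_[s,np.ones(len(s))]@M[:3,:3].T; o=M[:3,3]
    return o+d*((z-o[2])/d[:,2])[:,None]
def cloud(C,depth):
    K,k1,M=C; h,w=depth.shape; u,v=np.meshgrid(np.arange(w),np.arange(h))
    s=slopes(K,k1,np.c_[u.ravel(),v.ravel()]); d=depth.ravel()[:,None]
    P=np.c_[s*d,d]@M[:3,:3].T+M[:3,3]; P[d[:,0]==0]=np.nan
    return P.reshape(h,w,3)
def proj(C,P):
    K,k1,M=C; p=(np.asarray(P).reshape(-1,3)-M[:3,3])@M[:3,:3]; s=p[:,:2]/p[:,2:]
    s=s*(1+k1*(s**2).sum(1))[:,None]; return s@np.diag([K[0,0],K[1,1]])+K[:2,2]
E
python3 - <<'E'
from h import *
o=r.get_obs(); print({k:np.round(v,3) for k,v in o.items()})
for n in ['top','scene']:
    im,d=r.capture(n); np.savez(f'{n}0.npz',im=im,d=d); cv2.imwrite(f'pics/{n}0.png',cv2.resize(im[:,:,::-1],(800,500)))
    K,k1,M=cam(n,o); print(n,K,k1,np.round(M,3))
E
```

```text
{'clock': np.float64(0.0), 'qpos': array([ 1.268,  0.469, -0.049,  1.534,  0.024,  1.141, -0.082]), 'dq': array([ 0.001, -0.   ,  0.001, -0.   ,  0.001,  0.   , -0.   ]), 'effort': array([-1.0000e-03, -5.1030e+01, -4.6000e-02, -2.3771e+01,  1.1000e-02,
        8.0000e-03,  0.0000e+00]), 'eef_pos': array([ 0.182, -0.65 ,  0.404]), 'eef_rot': array([-3.14 ,  0.   ,  0.274]), 'wrist_force': array([-0.411,  0.201,  0.122]), 'torque': array([-0.014,  0.014,  0.029]), 'finger_force': np.float64(0.0), 'opening': np.float64(0.085)}
top [[510.03864501   0.         307.79152641]
 [  0.         510.03864501 193.33177963]
 [  0.           0.           1.        ]] -0.08236598417284412 [[ 5.000e-03 -9.940e-01  1.100e-01  2.940e-01]
 [-1.000e+00 -4.000e-03  3.000e-03  5.800e-02]
 [-2.000e-03 -1.100e-01 -9.940e-01  2.245e+00]
 [ 0.000e+00  0.000e+00  0.000e+00  1.000e+00]]
scene [[397.35390223   0.         322.66326785]
 [  0.         397.35390223 198.06846801]
 [  0.           0.           1.        ]] 0.010787102238442646 [[-0.742  0.52  -0.422  1.194]
 [ 0.67   0.559 -0.489  0.833]
 [-0.018 -0.646 -0.763  1.332]
 [ 0.     0.     0.     1.   ]]
```

View pics/top0.png

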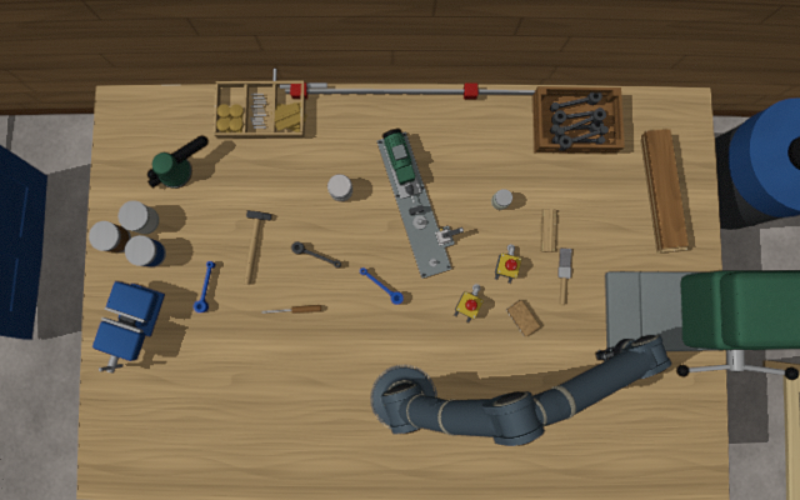

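View pics/scene0.png

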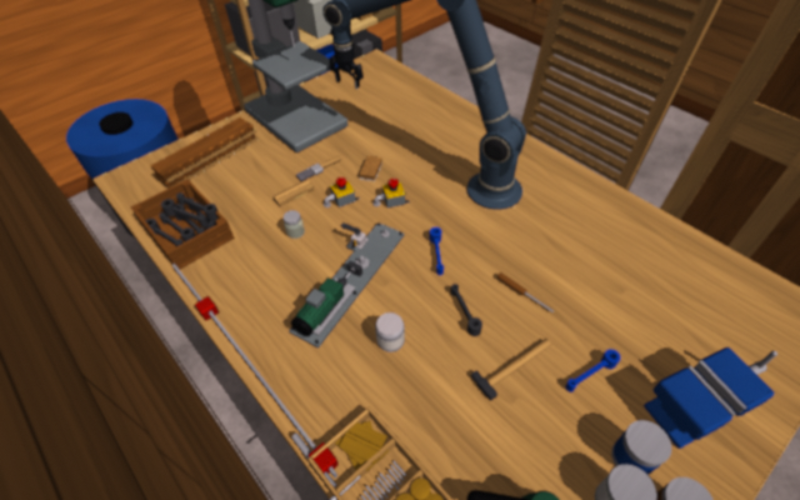

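The top view (800 px scale) shows two yellow/red stops at (510,265) and (470,305). The dark lever has its boss at (299,248) and eye at (340,264). The station runs from its thin-pin end at (435,262) up to the green drill at (398,155). Next I'll get rough coordinates.

```bash
python3 - <<'E'
from h import *
z=np.load('top0.npz'); im=z['im']; C=cam('top')
hsv=cv2.cvtColor(im,cv2.COLOR_RGB2HSV)
P=cloud(C,z['d'])
def comps(m,z,amin,name,roi=None):
    n,l,s,c=cv2.connectedComponentsWithStats(m.astype(np.uint8))
    for i in range(1,n):
        if s[i,4]>=amin: print(name,s[i],c[i].round(1),onplane(C,c[i:i+1],z)[0].round(3),'depthpt',np.nanmedian(P[l==i],0).round(3))
H,S,V=hsv[...,0],hsv[...,1],hsv[...,2]
red=((H<6)|(H>174))&(S>150)&(V>90)
comps(red,.0995,10,'red')
comps((H>20)&(H<35)&(S>170)&(V>120),.06,10,'yel')
dark=(V<75); dark[:,:]&=True
sub=np.zeros_like(dark); sub[185:225,225:285]=dark[185:225,225:285]
comps(sub,.02,10,'lever')
ys,xs=np.nonzero(sub); W=onplane(C,np.c_[xs,ys],.03)
print(W.min(0),W.max(0))
for u,v in [(336,178),(348,210),(239,198),(272,211)]: print(u,v,onplane(C,[(u,v)],.05).round(3),P[v,u].round(3))
w=cam('wrist',r.get_obs()); print(w[0],w[1],np.array(r.get_calibration('wrist')['mount']).round(4))
E
```

```text
red [232  67   9  10  81] [236.1  71.5] [1.068 0.38  0.099] depthpt [1.086 0.388 0.053]
red [243  66   2  10  19] [243.5  70.7] [1.071 0.348 0.099] depthpt [1.091 0.354 0.05 ]
red [371  66  12  11 110] [376.3  71.4] [ 1.07  -0.233  0.099] depthpt [ 1.088 -0.241  0.053]
red [405 208   8   8  49] [408.6 211.4] [ 0.457 -0.362  0.099] depthpt [ 0.459 -0.362  0.1  ]
red [373 240   8   8  49] [376.6 243.4] [ 0.322 -0.226  0.099] depthpt [ 0.324 -0.226  0.098]
yel [398 203  17  19 133] [405.  212.7] [ 0.455 -0.355  0.06 ] depthpt [ 0.45  -0.351  0.061]
yel [366 235  16  19 125] [373.3 244. ] [ 0.32  -0.217  0.06 ] depthpt [ 0.316 -0.215  0.06 ]
lever [234 194  39  20 162] [249.5 202.5] [0.5  0.32 0.02] depthpt [0.502 0.34  0.034]
[0.45314692 0.21959558 0.03      ] [0.53578645 0.38697954 0.03      ]
336 178 [[ 0.605 -0.058  0.05 ]] [ 0.606 -0.058  0.045]
348 210 [[ 0.466 -0.11   0.05 ]] [ 0.468 -0.112  0.024]
239 198 [[0.516 0.362 0.05 ]] [0.52  0.367 0.016]
272 211 [[0.46  0.218 0.05 ]] [0.462 0.22  0.028]
[[304.05552342   0.         319.42933585]
 [  0.         304.05552342 199.32628095]
 [  0.           0.           1.        ]] -0.03466770520109093 [[ 1.000e-04 -9.568e-01 -2.908e-01  7.310e-02]
 [ 1.000e+00  1.000e-04  3.000e-04 -8.000e-04]
 [-2.000e-04 -2.908e-01  9.568e-01  3.110e-02]
 [ 0.000e+00  0.000e+00  0.000e+00  1.000e+00]]
```

```bash
python3 -m jog '[{"delta_pos":[43,-25,0],"dr":[0,0,0]},{"delta_pos":[43,-25,0],"dr":[0,0,0]},{"delta_pos":[43,-25,0],"dr":[0,0,0]},{"delta_pos":[43,-25,0],"dr":[0,0,0]},{"delta_pos":[43,-25,0],"dr":[0,0,0]},{"delta_pos":[43,-25,0],"dr":[0,0,0]},{"delta_pos":[43,-25,0],"dr":[0,0,0]},{"delta_pos":[42,-28,0],"dr":[0,0,0]}]' 0; python3 -m jog '[{"delta_pos":[0,0,0],"dr":[0,0,0]},{"delta_pos":[0,0,0],"dr":[0,0,0]}]'
cat > look.py <<'E'
import sys
from h import *
def shot(tag):
    o=r.get_obs(); im,d=r.capture('wrist'); C=cam('wrist',o)
    np.savez(f'w_{tag}.npz',im=im,d=d,pos=o['eef_pos'],rot=o['eef_rot']); cv2.imwrite(f'pics/w_{tag}.png',im[:,:,::-1]); return o,im,d,C
E
python3 - <<'E'
from look import *
o,im,d,C=shot('stop'); print(o['eef_pos'],o['eef_rot'],o['clock'],o['wrist_force'])
P=cloud(C,d); hsv=cv2.cvtColor(im,cv2.COLOR_RGB2HSV); H,S,V=cv2.split(hsv)
red=(((H<8)|(H>172))&(S>140)&(V>70)).astype(np.uint8)
n,l,s,c=cv2.connectedComponentsWithStats(red)
for i in range(1,n):
    if s[i,4]>100:
        q=P[l==i]; t=q[q[:,2]>np.nanpercentile(q[:,2],50)]
        print(s[i],c[i],onplane(C,c[i:i+1],.095).round(4),'med',np.nanmedian(q,0).round(4),'top mid',((np.nanpercentile(t,2,axis=0)+np.nanpercentile(t,98,axis=0))/2).round(4),'zmax',np.nanpercentile(q[:,2],[50,90,98]).round(4))
E
```

```text
clock: 0.9
eef_pos: [0.4586, -0.3604, 0.4045]
eef_rot: [-3.142, 0.0, 0.274]
wrist_force: [0.6, -1.0, 0.8]
opening: -0.0001
finger_force: 0.0
clock: 1.1
eef_pos: [0.4585, -0.3606, 0.4044]
eef_rot: [-3.141, 0.0, 0.278]
wrist_force: [-0.5, -0.6, -0.2]
opening: 0.0002
finger_force: 0.0
[ 0.45848189 -0.36059496  0.40436021] [-3.14098268e+00  4.57643552e-04  2.77552464e-01] 1.1 [-0.49724118 -0.56311262 -0.24580186]
[ 300  167   43   42 1212] [320.39438944 187.39768977] [[ 0.4587 -0.3605  0.095 ]] med [ 0.4595 -0.3602  0.098 ] top mid [ 0.457  -0.361   0.0991] zmax [0.098  0.0994 0.1   ]
[ 141  253   42   39 1073] [161.76514445 271.89282386] [[ 0.3257 -0.2262  0.095 ]] med [ 0.327  -0.2267  0.0974] top mid [ 0.3215 -0.2237  0.0988] zmax [0.0974 0.0993 0.1   ]
```

View pics/w_stop.png

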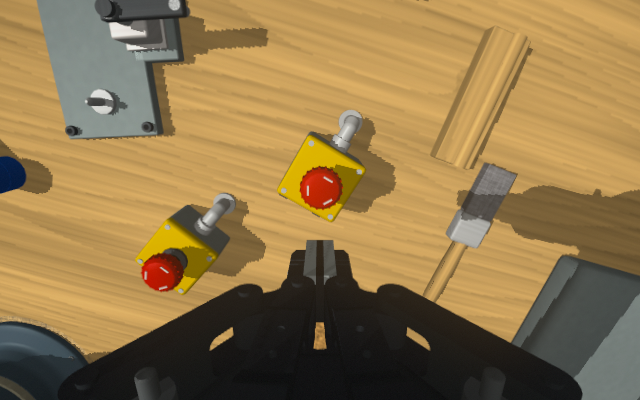

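The chosen stop is at (321,188), with its top at (0.458,-0.361,0.099). The tool is already above it, so I'll press.

```bash
python3 -m jog '[{"delta_pos":[0,0,40],"dr":[0,0,0]},{"delta_pos":[0,0,40],"dr":[0,0,0]},{"delta_pos":[0,0,30],"dr":[0,0,0]},{"delta_pos":[0,0,12],"dr":[0,0,0]},{"delta_pos":[0,0,4],"dr":[0,0,0]},{"delta_pos":[0,0,3],"dr":[0,0,0]},{"delta_pos":[0,0,3],"dr":[0,0,0]},{"delta_pos":[0,0,2],"dr":[0,0,0]}]' 0; python3 -m jog '[{"delta_pos":[0,0,2],"dr":[0,0,0]},{"delta_pos":[0,0,0],"dr":[0,0,0]}]';
```

```text
clock: 1.95
eef_pos: [0.458, -0.3625, 0.2721]
eef_rot: [3.139, -0.002, 0.274]
wrist_force: [-1.4, 0.1, 5.2]
opening: 0.0002
finger_force: 2.9
clock: 2.15
eef_pos: [0.458, -0.3625, 0.2698]
eef_rot: [3.139, -0.001, 0.274]
wrist_force: [0.4, 0.8, 4.5]
opening: 0.0003
finger_force: 2.2
```

```bash
python3 -m jog '[{"delta_pos":[0,0,2],"dr":[0,0,0]},{"delta_pos":[0,0,2],"dr":[0,0,0]},{"delta_pos":[0,0,2],"dr":[0,0,0]},{"delta_pos":[0,0,0],"dr":[0,0,0]}]'; python3 -m jog '[{"delta_pos":[0,0,2],"dr":[0,0,0]},{"delta_pos":[0,0,0],"dr":[0,0,0]}]';
```

```text
clock: 2.55
eef_pos: [0.4582, -0.3626, 0.2654]
eef_rot: [3.139, -0.001, 0.274]
wrist_force: [-4.1, 1.5, 18.3]
opening: 0.0002
finger_force: 9.0
clock: 2.75
eef_pos: [0.4584, -0.3626, 0.2652]
eef_rot: [3.138, -0.001, 0.274]
wrist_force: [-7.1, 3.3, 29.2]
opening: 0.0001
finger_force: 14.4
```

The force has risen, so the head has bottomed. I'll back off and check the latch.

```bash
python3 -m jog '[{"delta_pos":[0,0,-10],"dr":[0,0,0]},{"delta_pos":[0,0,-35],"dr":[0,0,0]},{"delta_pos":[0,0,-45],"dr":[0,0,0]},{"delta_pos":[0,0,0],"dr":[0,0,0]},{"delta_pos":[0,0,0],"dr":[0,0,0]}]' 0; python3 - <<'E'
from look import *
o,im,d,C=shot('stop2'); print(o['eef_pos'],o['eef_rot'],o['clock'],o['wrist_force'])
P=cloud(C,d); hsv=cv2.cvtColor(im,cv2.COLOR_RGB2HSV); H,S,V=cv2.split(hsv)
red=(((H<8)|(H>172))&(S>140)&(V>70)).astype(np.uint8)
yel=(H>20)&(H<35)&(S>150)&(V>100)
n,l,s,c=cv2.connectedComponentsWithStats(red)
for i in range(1,n):
    if s[i,4]>100:
        q=P[l==i]; x,y,w,h=s[i,:4]
        m=np.array([x+w/2-.5,y+h/2-.5]); print(s[i],onplane(C,[m],.09).round(4),'z',np.nanpercentile(q[:,2],[50,90,98]).round(4))
print(np.nanmedian(P[yel],0))
E
```

```text
clock: 3.25
eef_pos: [0.4576, -0.3618, 0.3512]
eef_rot: [3.141, -0.001, 0.274]
wrist_force: [-0.9, -0.3, 0.0]
opening: 0.0001
finger_force: 0.0
[ 0.45755803 -0.36176811  0.3512023 ] [ 3.14081173e+00 -7.43733466e-04  2.73990685e-01] 3.25 [-0.91199739 -0.25382964  0.0142627 ]
[ 294  177   51   50 1684] [[ 0.4588 -0.3605  0.09  ]] z [0.0931 0.0946 0.0952]
[ 107  279   51   46 1615] [[ 0.3229 -0.2243  0.09  ]] z [0.097  0.0992 0.0999]
[ 0.43291121 -0.33225395  0.05951283]
```

Latched: the top is now at z≈0.094 against 0.0995, while the other stop is unchanged. Next I'll open, straddle the head and grip.

```bash
python3 -m jog '[{"delta_pos":[1,-1,0],"dr":[0,0,0]},{"delta_pos":[0,0,0],"dr":[0,0,0]},{"delta_pos":[0,0,0],"dr":[0,0,0]},{"delta_pos":[0,0,40],"dr":[0,0,0]},{"delta_pos":[0,0,30],"dr":[0,0,0]},{"delta_pos":[0,0,24],"dr":[0,0,0]},{"delta_pos":[0,0,14],"dr":[0,0,0]},{"delta_pos":[0,0,0],"dr":[0,0,0]}]' 70; python3 -m jog '[{"delta_pos":[0,0,0],"dr":[0,0,0]},{"delta_pos":[0,0,0],"dr":[0,0,0]},{"delta_pos":[0,0,0],"dr":[0,0,0]},{"delta_pos":[0,0,0],"dr":[0,0,0]},{"delta_pos":[0,0,0],"dr":[0,0,0]}]' 30
```

```text
clock: 4.1
eef_pos: [0.4577, -0.3604, 0.2406]
eef_rot: [-3.138, 0.003, 0.274]
wrist_force: [0.0, 0.5, -0.6]
opening: 0.0701
finger_force: 0.0
clock: 4.6
eef_pos: [0.4588, -0.3611, 0.2439]
eef_rot: [3.139, -0.002, 0.274]
wrist_force: [0.7, -0.4, 3.7]
opening: 0.0375
finger_force: 59.9
```

```bash
python3 -m jog '[{"delta_pos":[0,0,0],"dr":[0,0,1.25]},{"delta_pos":[0,0,0],"dr":[0,0,1.25]},{"delta_pos":[0,0,0],"dr":[0,0,1.25]},{"delta_pos":[0,0,0],"dr":[0,0,1.25]},{"delta_pos":[0,0,0],"dr":[0,0,1.25]},{"delta_pos":[0,0,0],"dr":[0,0,0]},{"delta_pos":[0,0,0],"dr":[0,0,0]}]'; python3 -c "
from plant import r
o=r.get_obs();print(o['torque'],o['wrist_force'],o['qpos'])"
```

```text
clock: 5.3
eef_pos: [0.4587, -0.3615, 0.2435]
eef_rot: [3.14, -0.003, -0.378]
wrist_force: [-0.1, -2.2, 4.0]
opening: 0.0375
finger_force: 59.9
[-0.63767944 -0.20451577  0.06178788] [-0.1048905  -2.22795061  3.97917399] [ 0.59896848  0.50681286 -0.00522671  1.8992396   0.00510052  0.73248875
 -1.35807457]
```

```bash
python3 -m jog '[{"delta_pos":[0,0,0],"dr":[0,0,0]},{"delta_pos":[0,0,0],"dr":[0,0,0]},{"delta_pos":[0,0,0],"dr":[0,0,0]},{"delta_pos":[0,0,0],"dr":[0,0,0]},{"delta_pos":[0,0,-30],"dr":[0,0,0]},{"delta_pos":[0,0,-40],"dr":[0,0,0]},{"delta_pos":[0,0,-40],"dr":[0,0,0]},{"delta_pos":[0,0,-30],"dr":[0,0,0]}]' 80;python3 -m jog '[{"delta_pos":[0,0,-30],"dr":[0,0,0]},{"delta_pos":[0,0,0],"dr":[0,0,0]}]'; python3 - <<'E'
from look import *
o,im,d,C=shot('stop3'); print(o['eef_pos'],o['eef_rot'],o['clock'],o['qpos'])
P=cloud(C,d); hsv=cv2.cvtColor(im,cv2.COLOR_RGB2HSV); H,S,V=cv2.split(hsv)
red=(((H<8)|(H>172))&(S>140)&(V>70)).astype(np.uint8)
n,l,s,c=cv2.connectedComponentsWithStats(red)
for i in range(1,n):
    if s[i,4]>100:
        q=P[l==i]; print(s[i],np.nanmedian(q,0).round(3),'z',np.nanpercentile(q[:,2],[50,90,98]).round(4))
E
```

```text
clock: 6.1
eef_pos: [0.4583, -0.3608, 0.3851]
eef_rot: [3.141, -0.002, -0.38]
wrist_force: [0.5, -0.4, -0.2]
opening: 0.0801
finger_force: 0.0
clock: 6.3
eef_pos: [0.459, -0.3613, 0.4173]
eef_rot: [3.14, -0.008, -0.38]
wrist_force: [0.5, 0.2, 0.5]
opening: 0.0798
finger_force: 0.0
[ 0.45899685 -0.36125978  0.41732341] [ 3.13982521 -0.00843317 -0.38045978] 6.3 [ 5.94190504e-01  3.07312062e-01  5.10378281e-04  1.74457178e+00
 -2.49368824e-04  1.08109273e+00 -1.35647091e+00]
[ 300  168   40   39 1072] [ 0.46  -0.361  0.098] z [0.098  0.0995 0.1002]
[237 316  35  34 859] [ 0.327 -0.228  0.097] z [0.0971 0.0992 0.0999]
```

The head is back out at 0.0995. Now the station, with yaw turned to its direction.

```bash
python3 -m jog '[{"delta_pos":[0,0,0],"dr":[0,0,-1.4]},{"delta_pos":[0,0,0],"dr":[0,0,-1.4]},{"delta_pos":[0,0,0],"dr":[0,0,-1.4]},{"delta_pos":[0,0,0],"dr":[0,0,-1.4]},{"delta_pos":[0,0,0],"dr":[0,0,-1.4]},{"delta_pos":[21,-38,0],"dr":[0,0,0]},{"delta_pos":[21,-38,0],"dr":[0,0,0]},{"delta_pos":[21,-38,0],"dr":[0,0,0]}]';python3 -m jog '[{"delta_pos":[21,-38,0],"dr":[0,0,0]},{"delta_pos":[21,-38,0],"dr":[0,0,0]},{"delta_pos":[21,-38,0],"dr":[0,0,0]},{"delta_pos":[0,0,0],"dr":[0,0,0]},{"delta_pos":[0,0,0],"dr":[0,0,0]},{"delta_pos":[0,0,0],"dr":[0,0,0]}]'; python3 - <<'E'
from look import *
o,im,d,C=shot('sta'); print(o['eef_pos'],o['eef_rot'],o['clock'])
E
```

```text
clock: 7.15
eef_pos: [0.4775, -0.2306, 0.4109]
eef_rot: [-3.139, 0.002, 0.351]
wrist_force: [-0.1, -0.3, 0.1]
opening: 0.0802
finger_force: 0.0
clock: 7.75
eef_pos: [0.4974, -0.1046, 0.4117]
eef_rot: [-3.141, 0.002, 0.351]
wrist_force: [-0.2, -1.2, -0.5]
opening: 0.0802
finger_force: 0.0
[ 0.49740657 -0.10460135  0.41171495] [-3.14115881e+00  2.01544711e-03  3.50529637e-01] 7.75
```

View pics/w_sta.png

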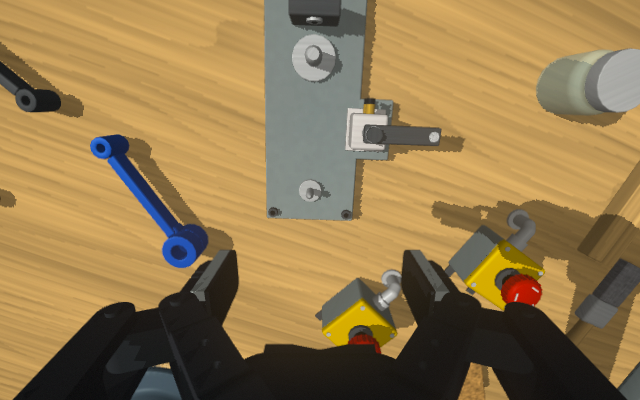

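The thick pin tip is at about (313,55) on its pad at (314,60). The thin pin is at about (312,189). I'll measure both from depth and check the separation.

```bash
python3 - <<'E'
from look import *
z=np.load('w_sta.npz'); im,d=z['im'],z['d']; C=cam('wrist',dict(eef_pos=z['pos'],eef_rot=z['rot'])); P=cloud(C,d)
def pin(cu,cv,w,zt,tol):
    Z=P[cv-w:cv+w,cu-w:cu+w,2]; m=(abs(Z-zt)<tol).astype(np.uint8)
    n,l,s,c=cv2.connectedComponentsWithStats(m); i=1+np.argmax(s[1:,4]); p=c[i]+[cu-w,cv-w]
    q=P[cv-w:cv+w,cu-w:cu+w][l==i]
    print(s[i],p.round(1),'ray',onplane(C,[p],zt)[0].round(4),'z',np.nanmedian(q,0).round(4)); return onplane(C,[p],zt)[0]
a=pin(313,55,18,.050,.004); b=pin(312,189,12,.046,.005)
print('dist',np.linalg.norm((a-b)[:2]),'ang',np.arctan2(*(a-b)[1::-1]))
for cu,cv,w in [(314,60,30),(311,191,20)]:
    Z=P[cv-w:cv+w,cu-w:cu+w,2]; print(np.histogram(Z,bins=np.arange(.01,.06,.003)))
a=cv2.resize(im[25:95,275:355],None,fx=5,fy=5,interpolation=cv2.INTER_CUBIC); b=cv2.resize(im[165:215,275:355],None,fx=5,fy=5,interpolation=cv2.INTER_CUBIC)
cv2.imwrite('pics/crop1.png',np.vstack([a,b])[:,:,::-1])
E
```

```text
[ 10   9  17  18 211] [313.1  54. ] ray [ 0.6111 -0.0552  0.05  ] z [ 0.6113 -0.0552  0.049 ]
[ 6 15  7  7 40] [309.2 195.2] ray [ 0.4702 -0.101   0.046 ] z [ 0.4694 -0.1012  0.0427]
dist 0.14816813328548142 ang 0.31414830062245164
(array([   0, 1325,  646,  871,  445,    6,    6,    4,    8,    5,    5,
         53,  105,  106,    0,    0]), array([0.01 , 0.013, 0.016, 0.019, 0.022, 0.025, 0.028, 0.031, 0.034,
       0.037, 0.04 , 0.043, 0.046, 0.049, 0.052, 0.055, 0.058]))
(array([  0, 739, 469, 189, 129,   5,   6,   6,   4,   5,  27,  14,   4,
         0,   0,   0]), array([0.01 , 0.013, 0.016, 0.019, 0.022, 0.025, 0.028, 0.031, 0.034,
       0.037, 0.04 , 0.043, 0.046, 0.049, 0.052, 0.055, 0.058]))
```

View pics/crop1.png

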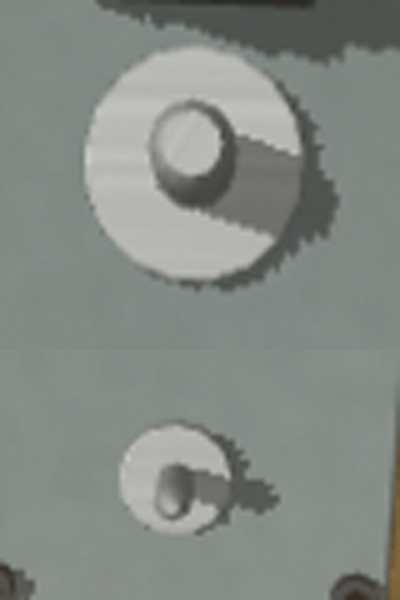

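```bash
python3 - <<'E'
from look import *
z=np.load('w_sta.npz'); im,d=z['im'],z['d']; C=cam('wrist',dict(eef_pos=z['pos'],eef_rot=z['rot'])); P=cloud(C,d)
hsv=cv2.cvtColor(im,cv2.COLOR_RGB2HSV)
def pad(cu,cv,w):
    I=im[cv-w:cv+w,cu-w:cu+w].astype(int); m=((I.min(2)>150)).astype(np.uint8)
    n,l,s,c=cv2.connectedComponentsWithStats(m); i=1+np.argmax(s[1:,4])
    pts=np.argwhere(l==i)[:,::-1].astype(np.int32); h=cv2.convexHull(pts).reshape(-1,2)+[cu-w,cv-w]
    zz=np.nanmedian(P[cv-w:cv+w,cu-w:cu+w][l==i][:,2]); 
    W=onplane(C,h,zz)[:,:2]; 
    (x,y),rad=cv2.minEnclosingCircle((W*1000).astype(np.float32)); A=np.c_[2*W,np.ones(len(W))]; q=np.linalg.lstsq(A,(W**2).sum(1),rcond=None)[0]
    print('z',zz.round(4),'encl',x,y,rad,'lsq',q[:2].round(4),np.sqrt(q[2]+q[0]**2+q[1]**2)); return q[:2]
a=pad(314,58,30); b=pad(311,191,17); print(np.linalg.norm(a-b),np.arctan2(*(a-b)[::-1]))
E
```

```text
z 0.0218 encl 611.6443481445312 -54.438541412353516 23.536434173583984 lsq [ 0.6117 -0.0543] 0.02325462119497727
z 0.0218 encl 468.91680908203125 -100.80481719970703 13.542682647705078 lsq [ 0.4688 -0.1008] 0.013331126922667797
0.15027013951435347 0.3144331864174519
```

Both agree: pin distance is 150.3 mm (pads) and station angle is 0.314. Now over to the lever.

```bash
python3 -m jog '[{"delta_pos":[12,-43,0],"dr":[0,0,0]},{"delta_pos":[12,-43,0],"dr":[0,0,0]},{"delta_pos":[12,-43,0],"dr":[0,0,0]},{"delta_pos":[12,-43,0],"dr":[0,0,0]},{"delta_pos":[12,-43,0],"dr":[0,0,0]},{"delta_pos":[12,-43,0],"dr":[0,0,0]},{"delta_pos":[12,-43,0],"dr":[0,0,0]},{"delta_pos":[12,-43,0],"dr":[0,0,0]}]';python3 -m jog '[{"delta_pos":[12,-43,0],"dr":[0,0,-1.35]},{"delta_pos":[0,0,0],"dr":[0,0,-1.35]},{"delta_pos":[0,0,0],"dr":[0,0,-1.35]},{"delta_pos":[0,0,0],"dr":[0,0,-1.35]},{"delta_pos":[0,0,0],"dr":[0,0,-1.35]},{"delta_pos":[0,0,0],"dr":[0,0,-1.35]},{"delta_pos":[0,0,0],"dr":[0,0,0]},{"delta_pos":[0,0,0],"dr":[0,0,0]}]'; python3 - <<'E'
from look import *
o,im,d,C=shot('lev'); print(o['eef_pos'],o['eef_rot'],o['clock'])
E
```

```text
clock: 8.6
eef_pos: [0.4698, 0.2527, 0.4124]
eef_rot: [3.141, 0.0, 0.349]
wrist_force: [0.9, 0.2, 0.5]
opening: 0.08
finger_force: 0.0
clock: 9.4
eef_pos: [0.4665, 0.296, 0.4123]
eef_rot: [-3.141, 0.001, 1.195]
wrist_force: [0.3, 0.7, -0.2]
opening: 0.0796
finger_force: 0.0
[0.46645889 0.29602661 0.41232483] [-3.14136514e+00  6.36702539e-04  1.19529738e+00] 9.4
```

View pics/w_lev.png

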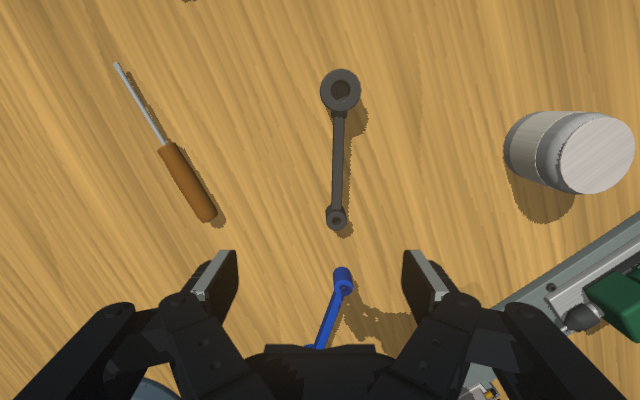

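The lever's boss is at (340,90) and its eye at (336,217), and the surroundings are clear. Measuring from depth-masked tops.

```bash
python3 - <<'E'
from look import *
z=np.load('w_lev.npz'); im,d=z['im'],z['d']; C=cam('wrist',dict(eef_pos=z['pos'],eef_rot=z['rot'])); P=cloud(C,d)
def disc(cu,cv,w,zt,tol):
    Z=P[cv-w:cv+w,cu-w:cu+w,2]; m=(abs(Z-zt)<tol).astype(np.uint8)
    n,l,s,c=cv2.connectedComponentsWithStats(m); i=1+np.argmax(s[1:,4])
    pts=np.argwhere(l==i)[:,::-1].astype(np.int32); h=cv2.convexHull(pts).reshape(-1,2)+[cu-w,cv-w]
    W=onplane(C,h,zt)[:,:2]; q=np.linalg.lstsq(np.c_[2*W,np.ones(len(W))],(W**2).sum(1),rcond=None)[0]
    print(s[i],'z',np.nanmedian(P[cv-w:cv+w,cu-w:cu+w][l==i][:,2]),'c',q[:2].round(4),'r',np.sqrt(q[2]+q[0]**2+q[1]**2).round(4)); return q[:2]
a=disc(340,90,32,.044,.004); b=disc(336,217,18,.036,.003)
print(np.linalg.norm(a-b),'ang',np.arctan2(*(a-b)[::-1]))
# arm mid-line at top
for v in (130,160,190):
    row=P[v,310:370]; m=(row[:,2]>.025)&(row[:,2]<.042); q=row[m]; print(v,m.sum(),np.nanmedian(q,0).round(4), q[[0,-1],:2].round(4).tolist())
u=(a-b)/np.linalg.norm(a-b); B=(b+103*u/1000+a-47*u/1000)/2; t=z['pos'][:2]; yaw=z['rot'][2]
dx=B-t; cx=np.array([np.cos(yaw),np.sin(yaw)]); cy=np.array([np.sin(yaw),-np.cos(yaw)])
print('B',B,'tool shift mm',dx@cx*1000,dx@cy*1000,'yaw err deg',np.degrees(np.arctan2(u[1],u[0])-yaw))
E
```

```text
[  12   11   42   43 1095] z 0.04352274394978761 c [0.5189 0.3732] r 0.0214
[  8  12  21  20 282] z 0.03554668612328596 c [0.4626 0.2351] r 0.0127
0.1492050501979838 ang 1.1835698396422563
130 11 [0.5027 0.3347 0.0337] [[0.4975, 0.3362], [0.5078, 0.3328]]
160 10 [0.4902 0.3034 0.0335] [[0.4854, 0.3054], [0.495, 0.3014]]
190 10 [0.4766 0.2705 0.0338] [[0.4716, 0.272], [0.4815, 0.2681]]
B [0.50131884 0.33008678] tool shift mm 44.47144449359715 19.939966270095102 yaw err deg -0.6719385646443821
```

```bash
python3 -m jog '[{"delta_pos":[22,10,0],"dr":[0,0,0.11]},{"delta_pos":[22.5,10,0],"dr":[0,0,0]},{"delta_pos":[0,0,45],"dr":[0,0,0]},{"delta_pos":[0,0,45],"dr":[0,0,0]},{"delta_pos":[0,0,40],"dr":[0,0,0]},{"delta_pos":[0,0,30],"dr":[0,0,0]},{"delta_pos":[0,0,0],"dr":[0,0,0]},{"delta_pos":[0,0,0],"dr":[0,0,0]}]' 50
python3 - <<'E'
from look import *
import json
o,im,d,C=shot('lev2'); t=np.array(o['eef_pos'])[:2]; yaw=o['eef_rot'][2]
dx=np.array([.50132,.33009])-t; print(t,o['eef_pos'][2],yaw,'shift',1000*dx@[np.cos(yaw),np.sin(yaw)],1000*dx@[np.sin(yaw),-np.cos(yaw)])
P=cloud(C,d); m=(P[...,2]>.025)&(P[...,2]<.045)&(np.linalg.norm(P[...,:2]-[.5013,.3301],axis=2)<.02)
q=P[m]; v=q[:,:2]-q[:,:2].mean(0); e=np.linalg.svd(v,full_matrices=False)[2][0]; print('arm mid seen',q.mean(0),m.sum(),'ang',np.arctan2(*e[::-1]))
cv=[np.sin(1.1836),-np.cos(1.1836)]; s=(q[:,:2]-[.5013,.3301])@cv; print('across',np.percentile(s,[3,50,97]))
E
```

```text
clock: 10.25
eef_pos: [0.5009, 0.3315, 0.2531]
eef_rot: [3.142, -0.0, 1.188]
wrist_force: [-0.1, -0.0, -0.2]
opening: 0.0499
finger_force: 0.0
[0.50091176 0.33145551] 0.25310504113581717 1.1880501809714459 shift -1.1142418879542644 0.888677026935747
arm mid seen [0.50153154 0.33072037 0.03350694] 1002 ang -1.9567488829945292
across [-0.00573505  0.00013153  0.00569297]
```

```bash
python3 -m jog '[{"delta_pos":[-1,1,40],"dr":[0,0,0]},{"delta_pos":[0,0,22],"dr":[0,0,0]},{"delta_pos":[0,0,10],"dr":[0,0,0]},{"delta_pos":[0,0,0],"dr":[0,0,0]},{"delta_pos":[0,0,0],"dr":[0,0,0]}]' 50; python3 -m jog '[{"delta_pos":[0,0,0],"dr":[0,0,0]},{"delta_pos":[0,0,0],"dr":[0,0,0]},{"delta_pos":[0,0,0],"dr":[0,0,0]},{"delta_pos":[0,0,0],"dr":[0,0,0]},{"delta_pos":[0,0,0],"dr":[0,0,0]},{"delta_pos":[0,0,0],"dr":[0,0,0]}]' 0
```

```text
clock: 10.8
eef_pos: [0.5018, 0.3307, 0.1826]
eef_rot: [3.14, -0.003, 1.189]
wrist_force: [-0.6, -0.1, -0.1]
opening: 0.0503
finger_force: 0.0
clock: 11.4
eef_pos: [0.5018, 0.3301, 0.1819]
eef_rot: [3.14, -0.001, 1.188]
wrist_force: [0.7, -1.1, 6.4]
opening: 0.0112
finger_force: 59.7
```

```bash
python3 -m jog '[{"delta_pos":[0,0,-5],"dr":[0,0,0]},{"delta_pos":[0,0,-15],"dr":[0,0,0]},{"delta_pos":[0,0,-30],"dr":[0,0,0]},{"delta_pos":[0,0,-40],"dr":[0,0,0]},{"delta_pos":[0,0,-40],"dr":[0,0,0]},{"delta_pos":[0,0,-40],"dr":[0,0,0]},{"delta_pos":[0,0,-20],"dr":[0,0,0]},{"delta_pos":[0,0,0],"dr":[0,0,0]}]'; python3 - <<'E'
from look import *
o,im,d,C=shot('held'); print(o['eef_pos'],o['eef_rot'],o['torque'],o['wrist_force'])
E
```

```text
clock: 12.2
eef_pos: [0.501, 0.3307, 0.3744]
eef_rot: [3.138, -0.005, 1.189]
wrist_force: [-0.2, 1.1, -6.2]
opening: 0.0108
finger_force: 59.1
[0.50104196 0.33067571 0.3744387 ] [ 3.13784704 -0.00531019  1.1894463 ] [ 0.04220891 -0.0244943   0.01365547] [-0.22927495  1.07112321 -6.22475883]
```

View pics/w_held.png

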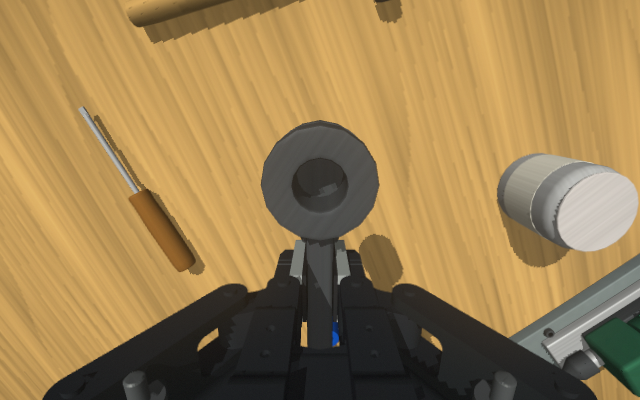

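The lever is held, with the boss at about (320,181) ahead of the fingers. I'll measure its tilt and offset in the tool frame.

```bash
cat > held.py <<'E'
from look import *
def boss(o,im,d,C):
    P=cloud(C,d); T=R.from_euler('xyz',o['eef_rot']).as_matrix(); Q=(P-o['eef_pos'])@T   # tool frame
    zt=np.nanmedian(Q[140:220,262:292,2]); m=(abs(Q[...,2]-zt)<.006).astype(np.uint8); m[235:]=0
    n,l,s,c=cv2.connectedComponentsWithStats(m); i=l[180,275]; q=Q[l==i]
    A=np.c_[q[:,:2],np.ones(len(q))]; w=np.linalg.lstsq(A,q[:,2],rcond=None)[0]
    pts=np.argwhere(l==i)[:,::-1].astype(np.int32); h=cv2.convexHull(pts).reshape(-1,2)
    z0=np.median(q[:,2]); s_=slopes(C[0],C[1],h); M=np.linalg.inv(np.block([[T,np.array(o['eef_pos'])[:,None]],[np.zeros((1,3)),1]]))@C[2]
    D=np.c_[s_,np.ones(len(s_))]@M[:3,:3].T; X=M[:3,3]+D*((z0-M[2,3])/D[:,2])[:,None]; W=X[:,:2]
    k=np.linalg.lstsq(np.c_[2*W,np.ones(len(W))],(W**2).sum(1),rcond=None)[0]
    wd=T@np.array([k[0],k[1],z0])+o['eef_pos']
    print('n',len(q),'slope tool x,y',w[:2].round(4),'c tool mm',(k[:2]*1000).round(1),'ztop tool',z0.round(4),'r',np.sqrt(k[2]+k[0]**2+k[1]**2).round(4),'boss world (top)',wd.round(4))
    return wd
if __name__=='__main__':
    z=np.load(sys.argv[1]); o=dict(eef_pos=z['pos'],eef_rot=z['rot']); boss(o,z['im'],z['d'],cam('wrist',o))
E
python3 held.py w_held.npz
```

```text
n 8480 slope tool x,y [-0.0002  0.0009] c tool mm [47.  -1.1] ztop tool 0.1385 r 0.0215 boss world (top) [0.5182 0.3752 0.2362]
```

Level (slope below 0.1°), with the boss 47 mm ahead as it should be. Carrying it high and gently to the jig.

```bash
python3 -m jog '[{"delta_pos":[0,0,0],"dr":[0,0,0.5]},{"delta_pos":[0,0,0],"dr":[0,0,1.1]},{"delta_pos":[0,0,0],"dr":[0,0,1.2]},{"delta_pos":[0,0,0],"dr":[0,0,1.2]},{"delta_pos":[0,0,0],"dr":[0,0,1.2]},{"delta_pos":[0,0,0],"dr":[0,0,1.2]},{"delta_pos":[0,0,0],"dr":[0,0,1.1]},{"delta_pos":[0,0,0],"dr":[0,0,0.8]}]'; python3 -m jog '[{"delta_pos":[-2,12,0],"dr":[0,0,0.05]},{"delta_pos":[-4,25,0],"dr":[0,0,0]},{"delta_pos":[-5,35,0],"dr":[0,0,0]},{"delta_pos":[-6,38,0],"dr":[0,0,0]},{"delta_pos":[-6,38,0],"dr":[0,0,0]},{"delta_pos":[-6,38,0],"dr":[0,0,0]},{"delta_pos":[-6,38,0],"dr":[0,0,0]},{"delta_pos":[-6,38,0],"dr":[0,0,0]}]'; python3 -m jog '[{"delta_pos":[-6,38,0],"dr":[0,0,0]},{"delta_pos":[-6,38,0],"dr":[0,0,0]},{"delta_pos":[-5,35,0],"dr":[0,0,0]},{"delta_pos":[-4,21,0],"dr":[0,0,0]},{"delta_pos":[-1,6,0],"dr":[0,0,0]},{"delta_pos":[0,0,0],"dr":[0,0,0]},{"delta_pos":[0,0,0],"dr":[0,0,0]},{"delta_pos":[0,0,0],"dr":[0,0,0]}]'
cat > rep.py <<'E'
from held import *
o,im,d,C=shot(sys.argv[1]); w=boss(o,im,d,C); yaw=o['eef_rot'][2]
e=np.array([.6114,-.0547])-w[:2]; print(o['clock'],o['eef_pos'],o['eef_rot'],'underside z',w[2]-.044)
print('shift tool mm',1000*e@[np.cos(yaw),np.sin(yaw)],1000*e@[np.sin(yaw),-np.cos(yaw)],'dr z units',np.degrees(yaw-.3142)/6,'down mm',1000*(w[2]-.044-.0795))
E
python3 rep.py jig1
```

```text
clock: 13.05
eef_pos: [0.5004, 0.3292, 0.3677]
eef_rot: [3.14, 0.006, 0.316]
wrist_force: [-0.6, -0.1, -5.7]
opening: 0.0107
finger_force: 58.9
clock: 13.85
eef_pos: [0.5425, 0.0653, 0.3692]
eef_rot: [3.141, 0.003, 0.316]
wrist_force: [1.0, 0.6, -5.5]
opening: 0.0111
finger_force: 58.9
clock: 14.65
eef_pos: [0.5648, -0.0681, 0.3705]
eef_rot: [-3.141, 0.0, 0.318]
wrist_force: [0.5, 0.2, -6.5]
opening: 0.0108
finger_force: 59.0
n 8480 slope tool x,y [-0.0002 -0.0003] c tool mm [46.  -0.8] ztop tool 0.1385 r 0.0215 boss world (top) [ 0.6082 -0.0529  0.232 ]
14.65 [ 0.56483227 -0.06813412  0.3704523 ] [-3.14057770e+00  3.99405842e-04  3.17964521e-01] underside z 0.18797061007939725
shift tool mm 2.475712821941461 2.690723304241464 dr z units 0.03594852476487581 down mm 108.47061007939725
```

```bash
python3 -m jog '[{"delta_pos":[2.5,2.5,10],"dr":[0,0,0.04]},{"delta_pos":[0,0,20],"dr":[0,0,0]},{"delta_pos":[0,0,25],"dr":[0,0,0]},{"delta_pos":[0,0,20],"dr":[0,0,0]},{"delta_pos":[0,0,12],"dr":[0,0,0]},{"delta_pos":[0,0,5],"dr":[0,0,0]},{"delta_pos":[0,0,0],"dr":[0,0,0]},{"delta_pos":[0,0,0],"dr":[0,0,0]}]'; python3 rep.py jig2
```

```text
clock: 15.5
eef_pos: [0.5688, -0.0714, 0.2796]
eef_rot: [3.141, -0.002, 0.311]
wrist_force: [0.1, -0.8, -5.0]
opening: 0.0113
finger_force: 58.9
n 8487 slope tool x,y [-0.0002 -0.    ] c tool mm [46.  -0.7] ztop tool 0.1385 r 0.0215 boss world (top) [ 0.6127 -0.0567  0.1412]
15.5 [ 0.56880985 -0.07140863  0.27957333] [ 3.14083400e+00 -1.76433291e-03  3.10654720e-01] underside z 0.09718211519379073
shift tool mm -0.6080709686762651 -2.2640824824563412 dr z units -0.03385493404867875 down mm 17.682115193790732
```

```bash
python3 -m jog '[{"delta_pos":[0,-1,8],"dr":[0,0,0]},{"delta_pos":[0,0,6],"dr":[0,0,0]},{"delta_pos":[0,0,3],"dr":[0,0,0]},{"delta_pos":[0,0,0],"dr":[0,0,0]},{"delta_pos":[0,0,0],"dr":[0,0,0]},{"delta_pos":[0,0,0],"dr":[0,0,0]}]'; for i in 1 2 3 4 5 6 7 8; do python3 rep.py jig3$i|tail -1; done; python3 -c "
from plant import r
im,d=r.capture('scene');import cv2;cv2.imwrite('pics/fin.png',cv2.resize(im[130:280,200:420,::-1],None,fx=3.6,fy=3.6,interpolation=cv2.INTER_CUBIC))"
```

```text
clock: 16.15
eef_pos: [0.5681, -0.0706, 0.2619]
eef_rot: [3.141, -0.001, 0.31]
wrist_force: [0.1, 0.3, -5.3]
opening: 0.0109
finger_force: 59.1
shift tool mm -0.00435386558282342 -1.230594950544208 dr z units -0.03624364816909895 down mm -0.009841397858811884
shift tool mm 0.022389359472825523 -1.2083559945706948 dr z units -0.03648105522204447 down mm -0.03171121356634887
shift tool mm 0.01706184773338817 -1.2020069478510633 dr z units -0.0356122808642138 down mm 0.022264325068910296
shift tool mm 0.0701255927310043 -1.1805918319562472 dr z units -0.03594095679625585 down mm -0.009130835598614162
shift tool mm 0.08574362923584332 -1.1832268948790914 dr z units -0.03562575220559297 down mm -0.02911924708215441
shift tool mm 0.10683325091693174 -1.189195213616417 dr z units -0.035701485134407296 down mm -0.0547634347070336
shift tool mm 0.1266235330876049 -1.1801324537285847 dr z units -0.0361036443161473 down mm -0.10976948691185373
shift tool mm 0.18175085360291085 -1.142615355347159 dr z units -0.0358429270685511 down mm -0.15954494734532476
```

View pics/fin.png

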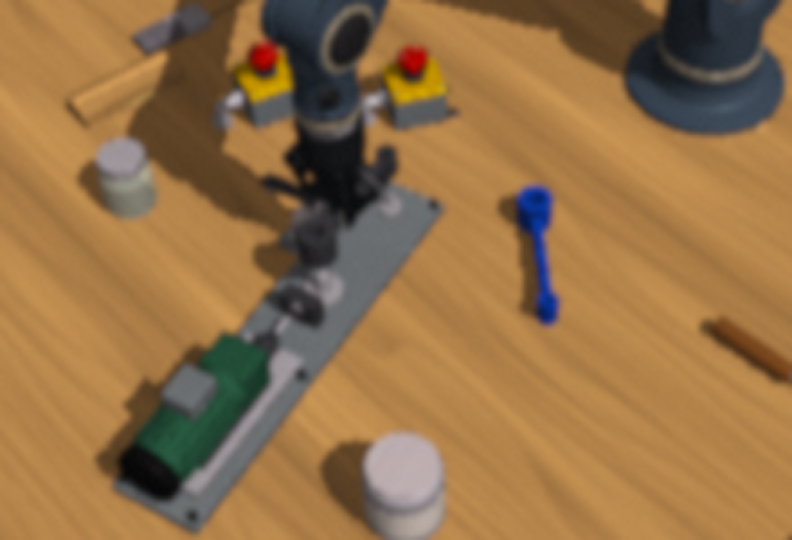

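The boss is above the thick pin and clear of the bracket. One small trim, then a last check.

```bash
python3 -m jog '[{"delta_pos":[0,-1,0],"dr":[0,0,-0.036]},{"delta_pos":[0,0,0],"dr":[0,0,0]},{"delta_pos":[0,0,0],"dr":[0,0,0]},{"delta_pos":[0,0,0],"dr":[0,0,0]},{"delta_pos":[0,0,0],"dr":[0,0,0]},{"delta_pos":[0,0,0],"dr":[0,0,0]}]'; python3 rep.py jig4
```

```text
clock: 17.2
eef_pos: [0.5676, -0.0697, 0.2617]
eef_rot: [3.141, -0.0, 0.314]
wrist_force: [0.2, 0.5, -5.6]
opening: 0.011
finger_force: 59.1
n 8477 slope tool x,y [ 0.0005 -0.0017] c tool mm [46.  -0.7] ztop tool 0.1385 r 0.0215 boss world (top) [ 0.6112 -0.0548  0.1233]
17.2 [ 0.56763868 -0.06966722  0.26173927] [ 3.14143199e+00 -2.86398646e-05  3.14218311e-01] underside z 0.07927250280376393
shift tool mm 0.2262578991389237 0.013190144724970562 dr z units 0.00017485286105334408 down mm -0.22749719623607612
```

```bash
python3 -c "
from plant import r
print(r.hand_in())"
```

```text
the job is handed in; nothing more can be done
None
```

The job is handed in at about 17 s: the stop latched, was twisted free and sprang back out, and the lever is held level over the jig, its boss measured within 0.3 mm of the thick pin and its underside about 29 mm above that pin's tip; the eye over the thin pin follows from the tool angle and was not measured directly.

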